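# Load a sample tube into the polarimeter

### The job

Take the longer of the two sample tubes off the rest, lay it in the open part of the polarimeter's V-trough and push it along the trough, in under the shroud, until you feel its end bearing lightly on the end stop; keep that light pressure on for about a second, then leave it touching the stop and close the lid fully. The tube's ends are glass: do not drop it and do not press it hard on the stop. Leave the shorter tube, the bottle and the beaker as they stand.

Things in the scene. Friction and masses are not known exactly. Their poses are not given: they have to be found in the camera images.
- tube: The sample tube to load, 0.14 to 0.24 kg: steel tube, 22 mm diameter, 82 mm long between two screw caps (32 mm diameter, 20 mm long, glass in the end face); 122 mm over all, both ends alike. Origin at its middle on its axis; its y axis runs along it. It starts in one of the rest's two places, level, axis 51 mm above the bench.
- short_tube: The shorter tube, 72 mm over all, otherwise the same make and diameters; it lies in the other place of the rest, axis 58 mm above the bench. To be left alone.
- tube_rest: White rest, fixed: base 170 x 120 x 12 mm with two rows of V-saddles (8 mm thick, tips 51 mm high), at x = -42 and +42 mm, y = -30 and +30 mm; one tube lies in each row, along y. Between a row's saddles 52 mm are free for fingers. Origin at the middle of the underside.
- polarimeter: White bench polarimeter, fixed, 300 mm deep (x), 420 long (y), flat top 130 mm high (control panel at +y 12 mm higher). Origin: middle of the underside, front to -x. Its sample chamber is a pit from x = -130 to -15 mm, floor 62 mm above the bench, open above from y = -185 to 0 mm; from y = 0 to +40 mm it runs on under a fixed shroud.
- trough_mouth (a point): Where the V-trough's tube axis passes under the front edge of the shroud, 104 mm above the bench, 26 below the casing top; axes as the polarimeter's. The 90 degree trough runs along y from -185 to +40 mm. Its edges lie 9.5 mm below the axis, 13 mm to each side: fingertips beside a tube in it must not reach lower. Sliding takes 1 to 4 N. The shroud's ceiling is 20 mm above the axis.
- shroud_end (a point): Point on the tube axis, 40 mm beyond trough_mouth: the deepest setting of the end stop, a rigid black plate with a window (end_stop_c0, part of the polarimeter) square across the trough under the shroud. Its face is set somewhere 22 to 40 mm beyond trough_mouth, unknown, so feel for it; a tube that touches has its middle 61 mm before the face. 2 to 10 N on it are right; over 15 N cracks the end glass.
- lid (a joint): Flat grey lid, 158 mm deep, 210 long, 9 thick, hinged at its rear edge along the polarimeter's y. Rad: 0 closed, flat on the casing top; it starts open at 1.95 to 2.05 (its limit), leaning back past upright. Pushed forward from behind its upper half (1 to 3 N) it turns; left below about 1 rad it sinks shut by itself, damped, in 2 to 3 s.
- lid_edge (a point): Middle of the lid's free edge, 158 mm from the hinge; a black finger lip 70 mm long stands out 11 mm further there.
- lid_hinge (a point): Middle of the lid's hinge line, on the casing top, 130 mm above the bench, 87 mm behind (+x) the trough's axis.
- reagent_bottle: Amber reagent bottle, 66 mm diameter, 135 mm high, standing on the bench; origin at the middle of its underside. To be left alone.
- beaker: Small glass beaker, 70 mm diameter, 80 mm high, standing on the bench; origin at the middle of its underside. To be left alone.
Not all that is in view belongs to the job. What is shaped like the tube but blue is not meant.

How it is judged:
By the outcome, as a careful person would: the job done as asked, in the order asked, and still so for the second after the job is handed in, with the robot touching nothing.
It also fails if it takes over 72 s, if anything falls off the work surface, if the arm or the gripper's body presses on something with over 40 N, if the wrist force passes 120 N, or if a joint passes its speed limit or range.

### The arm

A 6-joint arm with a two-finger parallel gripper is mounted at the origin on the work surface. World frame = base frame: x ahead of the robot, y to its left, z up, the work surface at z = 0. Lengths are in m, angles in rad, forces in N, time in s.
With the tool pointing down it reaches from about 0.275 to 0.775 m from the base axis. Payload 14.6 kg.
Tool frame: the origin (TCP) lies on the centre line of the jaws, within the pads' length; the fingertips stand 22 mm ahead of it and the grasp point (between the pads) lies 3 mm ahead of it; z points along the fingers, y is the direction in which the jaws open and shut (so a half turn about z gives the same grasp; the last joint's range is limited). The gripper opens to 85 mm and grips with 20 to 120 N. Pads are 22 mm wide; open, the fingers measure 114 mm over their backs; the gripper's body (76 mm by 85 mm) begins 54 mm behind the grasp point. The pads swing forward as they close: fully open they stand 13 mm farther back than shut.
Start: joints at [1.074, 0.263, -0.048, 1.259, 0, 1.415], TCP at [0.176, 0.495, 0.253] pointing down, gripper open.
Joint ranges: [-2.65, 2.65], [-0.89, 1.7], [-1.18, 1.37], [-2.13, 2.11], [-1.35, 1.29], [-3.14, 3.14]. Speed limits (rad/s): [1.89, 1.89, 2.57, 2.79, 3.14, 3.14].

### API

Orientations are given as a unit quaternion [w, x, y, z].
In Python, from cell import arm gives the robot as it stands.
- The arm moves only by the shell command python3 -m pendant 'ROWS'. ROWS is JSON, a list of rows, each a list of 3 entries, a list of its own where there are three numbers: the turn, a rotation vector about the world's x, y, z in degrees, then the shift along the world's x, y, z in mm, then the closure, from -1 (fully open) to 1 (shut). In form: [[[wx, wy, wz], [dx, dy, dz], gripper], ...]. A call has exactly 8 rows; each row is the pose to reach, as a shift and turn from the pose commanded when the call began; what a row does not reach only later rows make up. A row lasts 1/8 s, in which the tool goes at most 62.5 mm and 10.7 degrees, less where a joint would pass 70% of its speed; a pose out of reach is approached as far as the arm can. A call with a gripper value outside its range is refused whole. The fingers move at their own pace and stop on an object; the grip force is fixed at half the most. Time passes only in rows, so rows that repeat a pose let the fingers close, or fill a call up. It gives the time, the measured TCP pose, the force and the opening at its end, in the units of the state.
- arm.get_obs(): the state, without advancing time (a new reading comes with each control period).
- arm.snapshot(name): name is "side" or "top"; returns the picture (384x512x3 uint8, red, green, blue); there is no depth.
- arm.camera_info(name): a dict with "fx", "fy", "cx", "cy" (pixels), "rvec" (rotation vector, rad) and "tvec" (3), from world to camera coordinates, as OpenCV has them. Camera axes: x right, y down, z forward; pixel columns grow to the right and rows downward; lengths in m; the calibration is good to about 2 mm. A picture is of the moment at which its call begins. camera_info takes no time and is no camera call.
- arm.hand_in(): hands the job in, once; it reports no verdict.
Trained networks look in the newest picture that a camera, given by its name, has taken for a name from the list of things; names that differ only in an ending like _2 or _b are one class to them, and where a whole thing is asked for, a point or a joint stands for the part that bears it (a point fixed in the world has none). Each returns a list of dicts, best first, with "p" (0 to 1); they miss things now and then, are a little off and sometimes report something else, mostly with a low value. They report only what shows in the picture. A call takes as long as a camera call. They do not tell look-alikes from the thing itself.
- arm.boxes_of(camera, name): "at" ([x, y, z] in m, in the coordinates of the camera as it stood for that picture, good to about 4 mm: the middle of the surface that is visible of it).
- arm.pinpoint(camera, name): "at" ([x, y, z] in m, in the coordinates of the camera as it stood for that picture, good to about 4 mm: a listed point, or the origin of a listed thing).
The state is a dict: "time": time; "joint_pos": joint angles; "joint_vel": joint speeds; "effort": joint torques, N m; "eef_pos": TCP position; "orientation": TCP orientation; "wrist_force": force on the tool from outside, world axes, zero at the start; "ft_torque": the same for the moment, N m; "opening": finger opening in m.
Only numpy, scipy, OpenCV 4.12 (cv2) and the standard library are available. Lean on these libraries where they do the work, as an engineer would, in place of code of your own. Each camera call takes 0.05 s, during which the arm holds its last target.

## Working session

There is one attempt and no reset: what is moved stays moved. The work goes in short steps, Python scripts to look and compute and a shell command to move; the robot and the scene stay as the last step left them, time stands still between calls to the robot, and variables do not carry over. Pictures are saved under pics/ and viewed, and the job is handed in when it is done.

```bash
ls; mkdir -p pics; cat > h.py <<'E'
import numpy as np, cv2
from cell import arm
def T(cam):
    i=arm.camera_info(cam); R=cv2.Rodrigues(np.array(i['rvec'],float))[0]; return R,np.array(i['tvec'],float).ravel(),i
def w(cam,p):
    R,t,_=T(cam); return R.T@(np.array(p)-t)
def px(cam,p):
    R,t,i=T(cam); c=R@np.array(p)+t; return i['fx']*c[0]/c[2]+i['cx'], i['fy']*c[1]/c[2]+i['cy']
def ray(cam,u,v,z):
    R,t,i=T(cam); d=R.T@np.array([(u-i['cx'])/i['fx'],(v-i['cy'])/i['fy'],1]); o=-R.T@t; return o+d*(z-o[2])/d[2]
def snap(cam,f):
    im=arm.snapshot(cam); cv2.imwrite('pics/'+f,im[:,:,::-1]); return im
E
python3 - <<'E'
from h import *
for c in('side','top'):
    snap(c,c+'0.png')
    for n in('tube','short_tube','tube_rest','polarimeter','trough_mouth','shroud_end','lid','lid_edge','lid_hinge','reagent_bottle','beaker'):
        print(c,n,[(round(d['p'],2),w(c,d['at']).round(3).tolist()) for d in arm.pinpoint(c,n)[:3]])
    print(-T(c)[0].T@T(c)[1])
print(arm.get_obs())
E
```

```text
pics
side tube [(0.86, [0.32, -0.177, 0.019]), (0.82, [0.293, -0.349, 0.019]), (0.52, [0.444, -0.32, 0.051])]
side short_tube [(0.68, [0.527, -0.319, 0.056])]
side tube_rest [(0.82, [0.49, -0.325, -0.001])]
side polarimeter [(0.59, [0.484, -0.322, -0.003])]
side trough_mouth [(0.96, [0.513, 0.163, 0.104])]
side shroud_end [(0.62, [0.518, 0.198, 0.099])]Traceback (most recent call last):
  File "<stdin>", line 5, in <module>
ValueError: it knows: beaker, lid_edge, lid_hinge, polarimeter, reagent_bottle, short_tube, shroud_end, trough_mouth, tube, tube_rest
```

```bash
python3 - <<'E'
from h import *
for c in('side','top'):
    snap(c,c+'0.png')
    for n in('tube','short_tube','tube_rest','polarimeter','trough_mouth','shroud_end','lid_edge','lid_hinge','reagent_bottle','beaker'):
        if c=='side' and n in('tube','short_tube','tube_rest','polarimeter','trough_mouth','shroud_end'):continue
        print(c,n,[(round(d['p'],2),w(c,d['at']).round(3).tolist()) for d in arm.pinpoint(c,n)[:3]])
    print(-T(c)[0].T@T(c)[1])
print(arm.get_obs())
E
```

```text
side lid_edge [(0.85, [0.662, 0.046, 0.271])]
side lid_hinge []
side reagent_bottle [(0.55, [0.583, 0.06, 0.127])]
side beaker [(0.61, [0.683, -0.31, -0.001])]
[0.44103677 0.52141147 0.66590085]
top tube [(0.9, [0.448, -0.322, 0.05]), (0.86, [0.295, -0.348, 0.013]), (0.61, [0.322, -0.181, 0.015])]
top short_tube [(0.75, [0.534, -0.315, 0.058])]
top tube_rest [(0.82, [0.484, -0.322, -0.0]), (0.32, [0.531, -0.315, 0.059])]
top polarimeter [(0.56, [0.587, 0.148, 0.002])]
top trough_mouth [(0.97, [0.521, 0.16, 0.104])]
top shroud_end [(0.69, [0.523, 0.198, 0.106])]
top lid_edge [(0.62, [0.665, 0.047, 0.265]), (0.6, [0.59, 0.145, 0.002])]
top lid_hinge [(0.84, [0.587, 0.057, 0.129]), (0.46, [0.53, -0.317, 0.058])]
top reagent_bottle [(0.84, [0.722, -0.215, 0.001])]
top beaker [(0.67, [0.686, -0.31, 0.002]), (0.17, [0.723, -0.211, -0.001])]
[ 0.43892955 -0.05709067  1.42262278]
{'time': 1.15, 'joint_pos': array([ 1.07370694e+00,  2.63113949e-01, -4.82685720e-02,  1.25935935e+00,
        1.17480182e-05,  1.41550131e+00]), 'joint_vel': array([-0.0004993 , -0.00149896,  0.00082844,  0.00088873,  0.0019922 ,
       -0.00086087]), 'effort': array([ 8.04652555e-04, -6.37437201e+01,  3.84773040e+01,  1.27403760e-03,
       -3.33809362e-05,  1.78903036e-05]), 'eef_pos': array([0.17598526, 0.49466312, 0.2532826 ]), 'orientation': array([3.16034812e-06, 1.70066532e-01, 9.85432582e-01, 2.76736855e-05]), 'wrist_force': array([-0.10640205, -0.20305266, -0.76095596]), 'ft_torque': array([-0.01176904,  0.0107754 ,  0.0183692 ]), 'opening': 0.08547452238465685}
```

View pics/side0.png

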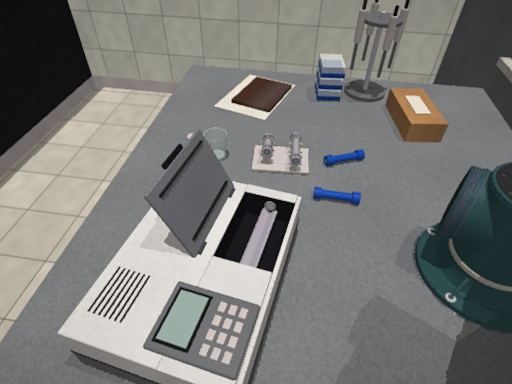

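View pics/top0.png

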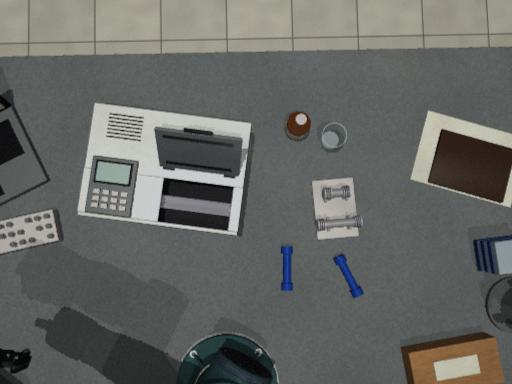

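```bash
python3 - <<'E'
import cv2
im=cv2.imread('pics/top0.png')
cv2.imwrite('pics/pol.png',cv2.resize(im[90:250,70:270],None,fx=4,fy=4,interpolation=cv2.INTER_CUBIC)[:600,:800])
cv2.imwrite('pics/rest.png',cv2.resize(im[160:260,290:390],None,fx=6,fy=6,interpolation=cv2.INTER_CUBIC)[:600])
E
```

```text
(no output)
```

View pics/pol.png

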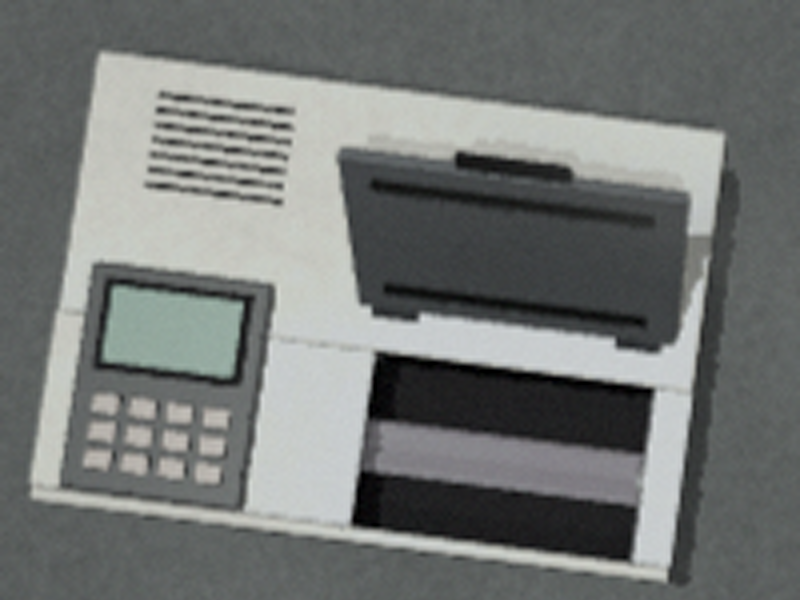

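View pics/rest.png

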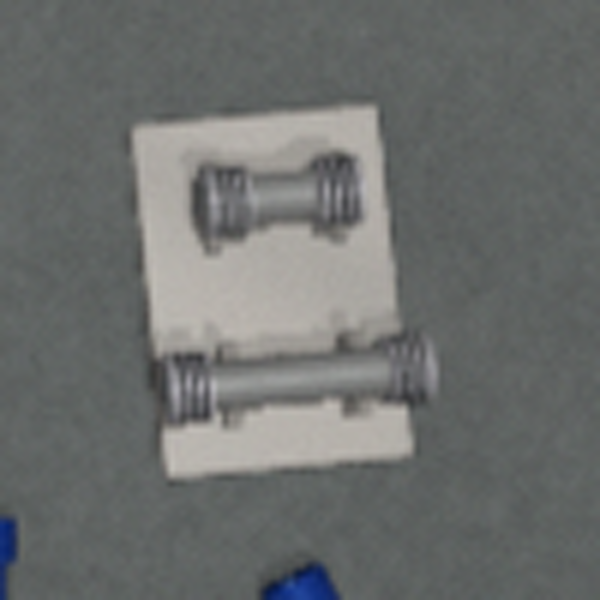

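```bash
python3 - <<'E'
from h import *
def P(X,Y,z,x0=70,y0=90,s=4): return ray('top',x0+(X+.5)/s-.5,y0+(Y+.5)/s-.5,z)
def ang(a,b): d=a-b; return np.degrees(np.arctan2(-d[0],d[1]))
c={k:P(*v,.13) for k,v in dict(rl=(100,52),rr=(724,132),pRL=(375,352),pFL=(355,522),pRR=(653,388),pFR=(632,558)).items()}
for k in c: print(k,c[k].round(4))
print('yaw rear',ang(c['rl'],c['rr']),'pit',ang(c['pRL'],c['pRR']),ang(c['pFL'],c['pFR']))
t=[P(375,420,.0945),P(370,472,.0945),P(644,455,.0945),P(640,503,.0945)]
print(np.round(t,4),'trough yaw',ang(t[0],t[2]),ang(t[1],t[3]))
R=lambda X,Y,z:P(X,Y,z,290,160,6)
a=[R(163,388,.051),R(438,369,.051)]
print('tube',np.round(a,4),(a[0]+a[1])/2,ang(a[0],a[1]),np.linalg.norm(a[0]-a[1]))
b=[R(133,127,.012),R(378,105,.012),R(168,478,.012),R(414,452,.012)]
print('rest',np.mean(b,0),ang(b[0],b[1]),ang(b[2],b[3]))
# model check
for yaw in(-7,-7.5,-8): pass
E
```

```text
rl [0.7771 0.3277 0.13  ]
rr [ 0.7145 -0.0832  0.13  ]
pRL [0.5738 0.1488 0.13  ]
pFL [0.463  0.1632 0.13  ]
pRR [ 0.5459 -0.0325  0.13  ]
pFR [ 0.4352 -0.0164  0.13  ]
yaw rear -8.672892287449386 pit -8.753870660980294 -8.784794152635566
[[ 0.5316  0.1551  0.0945]
 [ 0.4968  0.1588  0.0945]
 [ 0.5038 -0.0248  0.0945]
 [ 0.4717 -0.0214  0.0945]] trough yaw -8.790400253058115 -7.929090231059649
tube [[ 0.4424 -0.2607  0.051 ]
 [ 0.4481 -0.3882  0.051 ]] [ 0.44527065 -0.32446337  0.051     ] 2.541034757564234 0.1276237779242667
rest [ 0.48787416 -0.32062176  0.012     ] 3.7972586919474938 4.5809635272353955
```

```bash
python3 -m pendant '[[[0,0,-9],[15,-50,0],-0.2],[[0,0,-18],[35,-105,0],-0.2],[[0,0,-27],[56,-160,0],-0.2],[[0,0,-36],[78,-215,0],-0.2],[[0,0,-45],[100,-270,0],-0.2],[[0,0,-54],[120,-325,0],-0.2],[[0,0,-63],[140,-380,0],-0.2],[[0,0,-66.4],[160,-435,0],-0.2]]'
python3 -m pendant '[[[0,0,0],[15,-55,0],-0.2],[[0,0,0],[30,-110,0],-0.2],[[0,0,0],[46,-165,0],-0.2],[[0,0,0],[62,-220,-20],-0.2],[[0,0,0],[77,-275,-50],-0.2],[[0,0,0],[93,-330,-80],-0.2],[[0,0,0],[110,-383,-113],-0.2],[[0,0,0],[110,-383,-113],-0.2]]'
python3 - <<'E'
from h import *
snap('top','t1.png');snap('side','s1.png');o=arm.get_obs();print(o['time'],o['eef_pos'],o['orientation'],o['opening'],o['joint_pos'])
a=cv2.imread('pics/t1.png')[160:260,290:390];b=cv2.imread('pics/s1.png')[110:210,220:340]
cv2.imwrite('pics/c1.png',np.hstack([cv2.resize(a,(400,400)),cv2.resize(b,(400,400))]))
E
```

```text
time: 2.15
eef_pos: [0.3342, 0.0651, 0.2536]
orientation: [0.0, 0.681, 0.733, 0.0]
wrist_force: [1.9, 0.8, 0.4]
opening: 0.0511
time: 3.15
eef_pos: [0.4437, -0.3184, 0.1377]
orientation: [-0.001, 0.68, 0.733, -0.0]
wrist_force: [0.3, 1.3, -0.3]
opening: 0.0514
3.25 [ 0.44362991 -0.31631496  0.13970216] [-7.24972583e-04  6.79781861e-01  7.33413998e-01  5.16653100e-05] 0.0510250971317678 [-7.69031889e-01  3.56907970e-01 -2.28312599e-01  9.87027594e-01
  7.20387833e-05  7.25898878e-01]
```

View pics/c1.png

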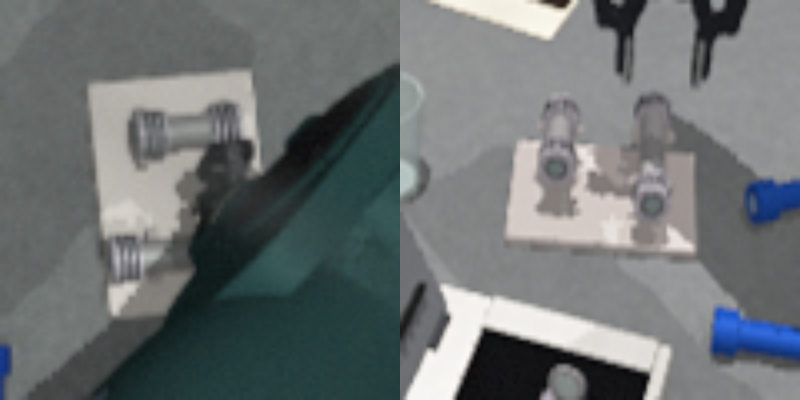

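```bash
python3 -m pendant '[[[0,0,0],[0,0,0],-0.2],[[0,0,0],[0,0,0],-0.2],[[0,0,0],[0,0,-25],-0.2],[[0,0,0],[0,0,-45],-0.2],[[0,0,0],[0,0,-60],-0.2],[[0,0,0],[0,0,-70],-0.2],[[0,0,0],[0,0,-75],-0.2],[[0,0,0],[0,0,-75],-0.2]]'
python3 - <<'E'
from h import *
snap('side','s2.png');o=arm.get_obs();print(o['time'],o['eef_pos'],o['orientation'],o['opening'],o['wrist_force'])
i=cv2.imread('pics/s2.png');b=i[110:190,240:340];c=i[180:280,210:310]
cv2.imwrite('pics/c2.png',np.hstack([cv2.resize(b,(400,400)),cv2.resize(c,(400,400))]))
for q in [(.446,-.323,.051),(.446-.019,-.323-.001,.05),(.446+.019,-.323,.05)]: 
  u,v=px('side',q); print((u-240)*4,(v-110)*5)
E
```

```text
time: 4.25
eef_pos: [0.444, -0.3161, 0.0654]
orientation: [0.0, 0.679, 0.734, -0.0]
wrist_force: [-0.5, -0.1, -0.1]
opening: 0.0514
4.3 [ 0.44405361 -0.31618154  0.06566561] [ 2.35502678e-04  6.79440823e-01  7.33730272e-01 -3.26163959e-06] 0.051349170724577516 [ 0.43565049 -0.21974343 -0.78264332]
218.69706312370636 188.21056981438034
244.2111087327453 191.88925959199906
193.11253819379226 186.27085196926487
```

View pics/c2.png

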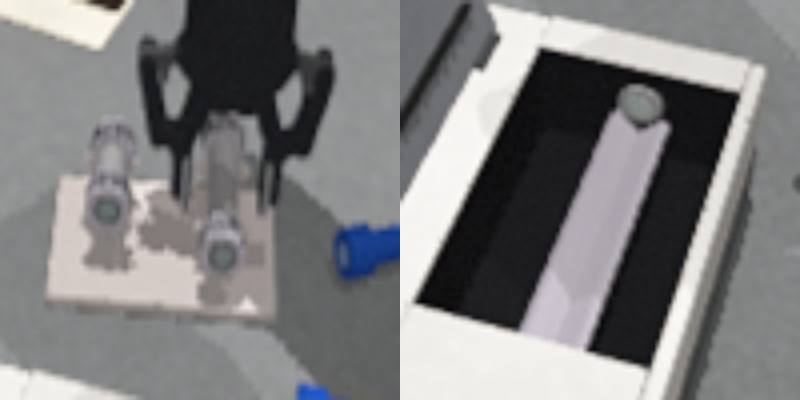

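```bash
python3 -m pendant '[[[0,0,0],[1,-3,0],-0.2],[[0,0,0],[1.5,-6,0],-0.2],[[0,0,0],[1.5,-6,0],-0.2],[[0,0,0],[1.5,-6,0],0.2],[[0,0,0],[1.5,-6,0],0.6],[[0,0,0],[1.5,-6,0],1],[[0,0,0],[1.5,-6,0],1],[[0,0,0],[1.5,-6,0],1]]'
python3 - <<'E'
from h import *
o=arm.get_obs();print(o['time'],o['eef_pos'],o['orientation'],o['opening'],o['wrist_force'])
E
```

```text
time: 5.3
eef_pos: [0.4449, -0.3221, 0.0655]
orientation: [-0.0, 0.68, 0.734, -0.0]
wrist_force: [-4.3, 0.3, 5.8]
opening: 0.0195
5.3 [ 0.44489264 -0.32211839  0.06549458] [-2.39022798e-04  6.79577979e-01  7.33603100e-01 -4.53314362e-04] 0.019501271171724573 [-4.3144543   0.27041468  5.82666614]
```

```bash
python3 - <<'E'
from h import *
snap('side','s3.png')
i=cv2.imread('pics/s3.png');b=i[120:180,260:320]
cv2.imwrite('pics/c3.png',cv2.resize(b,(600,600),interpolation=cv2.INTER_CUBIC))
o=arm.get_obs();print(o['opening'],o['wrist_force'],o['ft_torque'])
E
```

```text
0.019744516743410104 [-4.39060156 -0.14470151  6.80428716] [-0.00700929  0.95571218 -0.11726688]
```

View pics/c3.png

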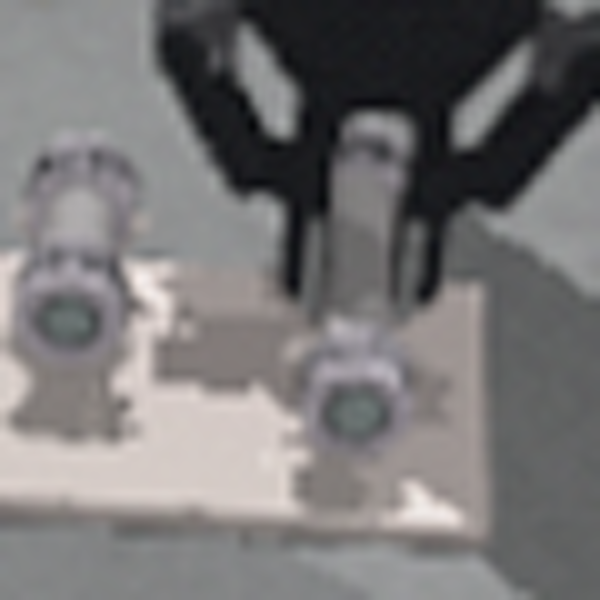

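```bash
python3 -m pendant '[[[0,0,0],[0,0,5],1],[[0,0,0],[0,0,10],1],[[0,0,0],[0,0,18],1],[[0,0,0],[0,0,28],1],[[0,0,0],[0,0,40],1],[[0,0,0],[0,0,60],1],[[0,0,0],[0,0,80],1],[[0,0,0],[0,0,80],1]]'
python3 - <<'E'
from h import *
snap('side','s4.png')
i=cv2.imread('pics/s4.png');b=i[90:190,240:340]
cv2.imwrite('pics/c4.png',cv2.resize(b,(600,600),interpolation=cv2.INTER_CUBIC))
o=arm.get_obs();print(o['eef_pos'],o['opening'],o['wrist_force'],o['ft_torque'])
E
```

```text
time: 6.35
eef_pos: [0.446, -0.3227, 0.1468]
orientation: [0.001, 0.679, 0.734, -0.0]
wrist_force: [1.2, -0.4, -1.2]
opening: 0.02
[ 0.44562254 -0.3223466   0.14571016] 0.01984950842556324 [ 0.05752273 -0.38424808 -1.88085435] [-0.00562483  0.03429973 -0.00839407]
```

View pics/c4.png

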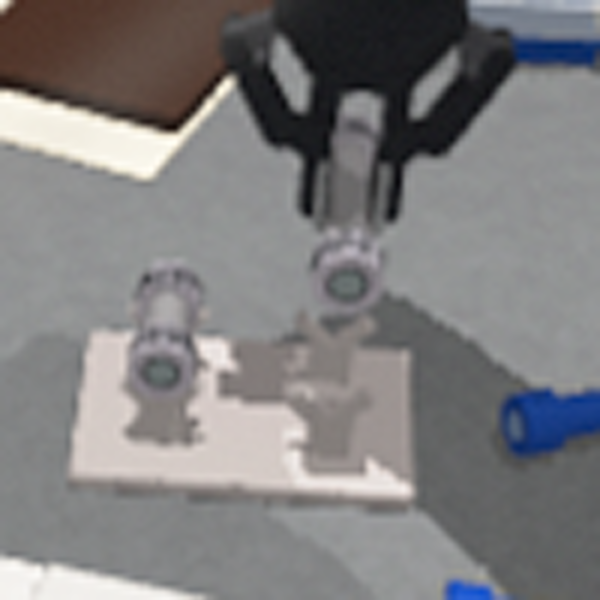

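```bash
python3 - <<'E'
from h import *
print(px('side',(.4410,-.2615,.1312)), px('side',(.4410,-.2595,.1312)),px('side',(.4430,-.2615,.1312)),px('side',(.4410,-.2615,.1282)))
i=cv2.imread('pics/s4.png');b=i[110:155,280:325]
cv2.imwrite('pics/c5.png',cv2.resize(b,(450,450),interpolation=cv2.INTER_CUBIC))
print([(round(d['p'],2),w('side',d['at']).round(4).tolist()) for d in arm.pinpoint('side','tube')[:5]])
print([(round(d['p'],2),w('side',d['at']).round(4).tolist()) for d in arm.pinpoint('side','trough_mouth')[:5]])
# window at end wall (pos -185): crop c2 right (640,100)->
for y,x in((-.0235,.4877),): print(px('side',(x,y,.104)))
u,v=210+(640-400)/4,180+102/4; print(u,v, ray('side',u,v,.104))
E
```

```text
(np.float64(297.6053352403931), np.float64(137.14586388212186)) (np.float64(297.5558307506954), np.float64(137.56878985588708)) (np.float64(296.8610901376298), np.float64(137.07111876565833)) (np.float64(297.49693915484846), np.float64(138.0712493687941))
[(0.74, [0.319, -0.1795, 0.0169]), (0.69, [0.2941, -0.349, 0.0177]), (0.62, [0.4437, -0.3215, 0.1296])]
[(0.79, [0.5116, 0.1612, 0.1047])]
(np.float64(268.76290473604524), np.float64(204.8405920132372))
270.0 205.5 [ 0.48468462 -0.02191295  0.104     ]
```

View pics/c5.png

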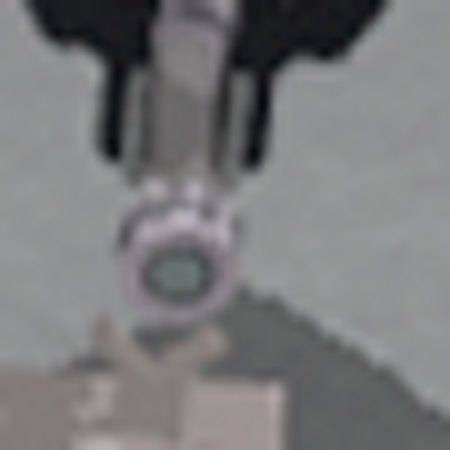

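```bash
python3 -m pendant '[[[0,0,0],[2,15,30],1],[[0,0,-2],[8,55,54],1],[[0,0,-4],[16,110,54],1],[[0,0,-6],[24,165,54],1],[[0,0,-8],[31,220,54],1],[[0,0,-10],[39,275,54],1],[[0,0,-12],[47,330,54],1],[[0,0,-13],[55,375,54],1]]'
python3 -m pendant '[[[0,0,0],[0,10,0],1],[[0,0,0],[0,17,0],1],[[0,0,0],[0,17,0],1],[[0,0,0],[0,17,0],1],[[0,0,0],[0,17,0],1],[[0,0,0],[0,17,0],1],[[0,0,0],[0,17,0],1],[[0,0,0],[0,17,0],1]]'
python3 - <<'E'
from h import *
snap('side','s5.png');snap('top','t5.png')
i=cv2.imread('pics/s5.png');b=i[160:290,190:320]
j=cv2.imread('pics/t5.png')[150:250,140:260]
cv2.imwrite('pics/c6.png',cv2.resize(b,(600,600),interpolation=cv2.INTER_CUBIC))
cv2.imwrite('pics/c7.png',cv2.resize(j,(720,600),interpolation=cv2.INTER_CUBIC))
o=arm.get_obs();print(o['eef_pos'],o['orientation'],o['opening'],o['wrist_force'],o['ft_torque'])
q=o['orientation'];print(2*np.degrees(np.arctan2(q[2],q[1]))-90)
E
```

```text
time: 7.5
eef_pos: [0.5, 0.0549, 0.1986]
orientation: [-0.0, 0.758, 0.652, -0.0]
wrist_force: [1.2, -0.9, -1.2]
opening: 0.0195
time: 8.5
eef_pos: [0.5004, 0.0698, 0.1993]
orientation: [0.0, 0.758, 0.652, 0.0]
wrist_force: [0.4, -0.8, -1.8]
opening: 0.0196
[0.50041443 0.06985906 0.19927468] [ 3.80880484e-06  7.58151728e-01  6.52078183e-01 -4.01661110e-06] 0.019655737784677135 [ 0.24346064 -0.45741562 -0.78171819] [ 0.03717061 -0.02844876  0.02615562]
-8.603056275861917
```

View pics/c6.png

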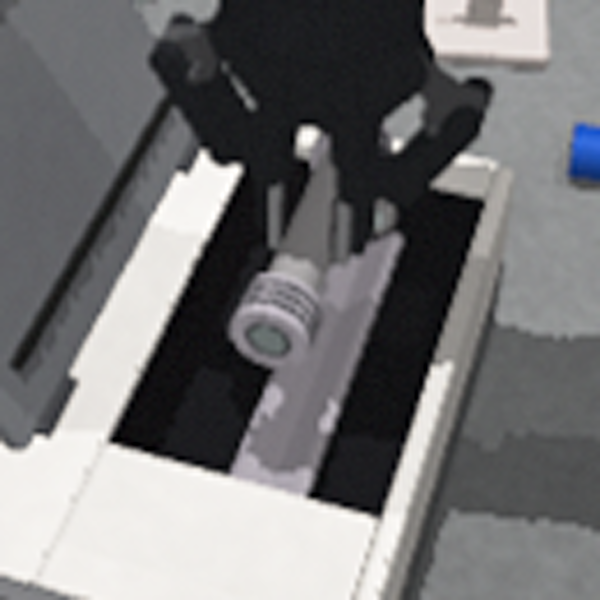

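View pics/c7.png

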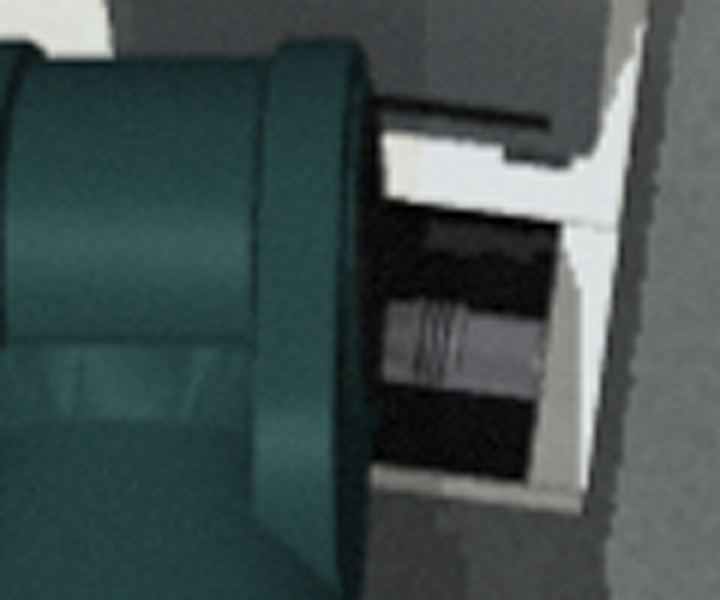

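```bash
python3 - <<'E'
from h import *
f=lambda X,Y,z:ray('side',210+(X-400+.5)/4-.5,180+(Y+.5)/4-.5,z)
L=[f(612,112,.0945),f(522,330,.0945)];Rr=[f(670,125,.0945),f(585,350,.0945)]
print(np.round(L,4),np.round(Rr,4))
for A in(L,Rr):
  d=A[1]-A[0]; s=d[0]/d[1]; print('slope',s,'x@y.07',A[0][0]+s*(.07-A[0][1]))
# top
P=lambda X,Y,z: ray('top',70+(X+.5)/4-.5,90+(Y+.5)/4-.5,z)
for A in([P(644,455,.0945),P(375,420,.0945)],[P(640,503,.0945),P(370,472,.0945)]):
  d=A[1]-A[0]; s=d[0]/d[1]; print('slope',s,'x@y.07',A[0][0]+s*(.07-A[0][1]))
# tube cap now in c6 : glass centre (267,338)
g=lambda X,Y,z:ray('side',190+(X+.5)/4.615-.5,160+(Y+.5)/4.615-.5,z)
print(g(267,338,.1848), 'pred',.5004+.061*.1496,.0699+.061*.989)
print(g(267,338,.1833))
E
python3 - <<'E'
import cv2
i=cv2.imread('pics/side0.png')[195:275,225:305]
cv2.imwrite('pics/c8.png',cv2.resize(i,(600,600),interpolation=cv2.INTER_CUBIC))
E
```

```text
[[ 0.5012 -0.0216  0.0945]
 [ 0.5242  0.1322  0.0945]] [[ 0.4674 -0.017   0.0945]
 [ 0.4919  0.1386  0.0945]]
slope 0.14959942120079914 x@y.07 0.5148750613365258
slope 0.15695022120066557 x@y.07 0.48110830964356055
slope 0.15463662100994777 x@y.07 0.5184941655702594
slope 0.13927899968212865 x@y.07 0.48446220051280064
[0.50971561 0.13034457 0.1848    ] pred 0.5095255999999999 0.130229
[0.50992974 0.12912528 0.1833    ]
```

View pics/c8.png

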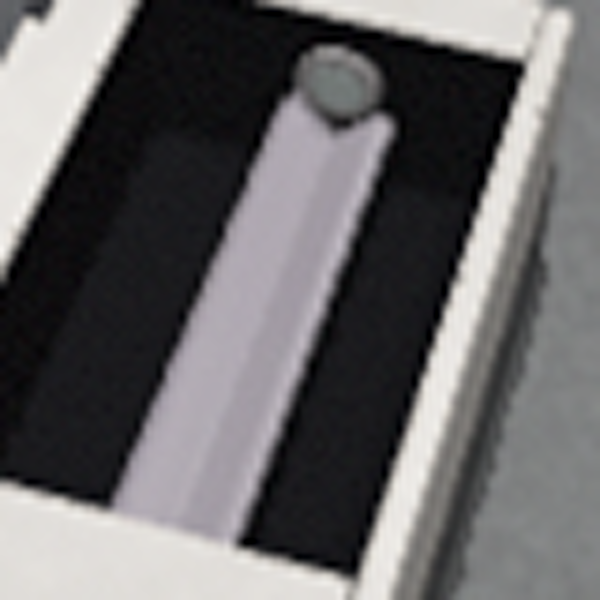

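```bash
python3 - <<'E'
from h import *
g=lambda X,Y,z:ray('side',225+(X+.5)/7.5-.5,195+(Y+.5)/7.5-.5,z)
A=[g(335,130,.0815),g(188,515,.0815)]
d=A[1]-A[0]; s=d[0]/d[1]; print(np.round(A,4),'slope',s,'x@y.07',A[0][0]+s*(.07-A[0][1]))
E
```

```text
[[ 0.4856 -0.023   0.0815]
 [ 0.5068  0.1229  0.0815]] slope 0.14497849747977407 x@y.07 0.4991250707555571
```

```bash
python3 -m pendant '[[[0,0,0],[-1,0,-15],1],[[0,0,0],[-1,0,-30],1],[[0,0,0],[-1,0,-45],1],[[0,0,0],[-1,0,-58],1],[[0,0,0],[-1,0,-66],1],[[0,0,0],[-1,0,-71],1],[[0,0,0],[-1,0,-74],1],[[0,0,0],[-1,0,-74],1]]'
python3 - <<'E'
from h import *
snap('side','s6.png')
i=cv2.imread('pics/s6.png');b=i[180:280,210:310]
cv2.imwrite('pics/c9.png',cv2.resize(b,(600,600),interpolation=cv2.INTER_CUBIC))
o=arm.get_obs();print(o['eef_pos'],o['wrist_force'],o['ft_torque'])
E
```

```text
time: 9.6
eef_pos: [0.4995, 0.0699, 0.1253]
orientation: [0.0, 0.758, 0.652, 0.0]
wrist_force: [1.0, -0.2, -1.3]
opening: 0.0194
[0.49952243 0.06984343 0.12546915] [ 0.73841478 -0.7356122  -1.78941049] [ 0.00626206 -0.02870981 -0.0136401 ]
```

View pics/c9.png

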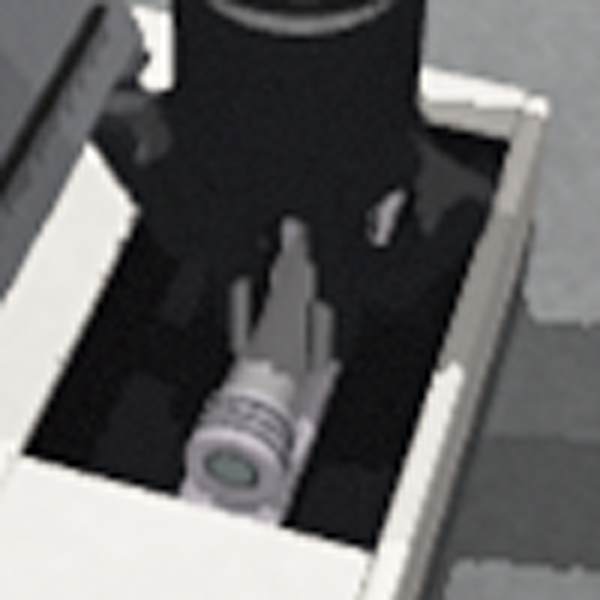

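```bash
python3 -m pendant '[[[0,0,0],[0,0,-1],1],[[0,0,0],[0,0,-2],1],[[0,0,0],[0,0,-3],1],[[0,0,0],[0,0,-4],1],[[0,0,0],[0,0,-5],1],[[0,0,0],[0,0,-5],1],[[0,0,0],[0,0,-5],1],[[0,0,0],[0,0,-5],1]]'
python3 -m pendant '[[[0,0,0],[0,0,-0.5],1],[[0,0,0],[0,0,-1],1],[[0,0,0],[0,0,-1.5],1],[[0,0,0],[0,0,-1.5],1],[[0,0,0],[0,0,-1.5],1],[[0,0,0],[0,0,-1.5],1],[[0,0,0],[0,0,-1.5],1],[[0,0,0],[0,0,-1.5],1]]'
python3 - <<'E'
from h import *
o=arm.get_obs();print(o['eef_pos'],o['wrist_force'],o['ft_torque'])
E
```

```text
time: 10.65
eef_pos: [0.4994, 0.0699, 0.1203]
orientation: [-0.0, 0.758, 0.652, -0.0]
wrist_force: [0.3, 0.1, -1.5]
opening: 0.0195
time: 11.65
eef_pos: [0.5, 0.0698, 0.1192]
orientation: [0.001, 0.758, 0.652, 0.0]
wrist_force: [2.3, -0.9, 6.4]
opening: 0.0198
[0.50004398 0.06977728 0.11918114] [ 2.27165971 -0.85175546  6.38937383] [-0.14765285 -0.53598228  0.03744776]
```

```bash
python3 -m pendant '[[[0,0,0],[0.5,0,0.6],1],[[0,0,0],[0.5,0,0.6],1],[[0,0,0],[1.2,5,0.6],1],[[0,0,0],[2.3,12,0.6],1],[[0,0,0],[3.5,20,0.6],1],[[0,0,0],[5,30,0.6],1],[[0,0,0],[6.2,38,0.6],1],[[0,0,0],[6.5,40,0.6],1]]'
python3 - <<'E'
from h import *
o=arm.get_obs();print(o['eef_pos'],o['wrist_force'],o['ft_torque'])
snap('side','s7.png')
i=cv2.imread('pics/s7.png');b=i[180:280,210:310]
cv2.imwrite('pics/c10.png',cv2.resize(b,(600,600),interpolation=cv2.INTER_CUBIC))
o=arm.get_obs();print(o['eef_pos'],o['wrist_force'],o['ft_torque'])
E
```

```text
time: 12.65
eef_pos: [0.5061, 0.1104, 0.1194]
orientation: [0.0, 0.758, 0.652, 0.0]
wrist_force: [3.4, -4.0, 3.1]
opening: 0.0193
[0.5061106  0.11041968 0.11943118] [ 3.40107521 -3.95574542  3.08079151] [-0.76004908 -0.7032771   0.03083698]
[0.50611611 0.11046231 0.11943233] [4.59429679 0.10983249 2.17444498] [ 0.02239856 -0.88642756 -0.01753915]
```

View pics/c10.png

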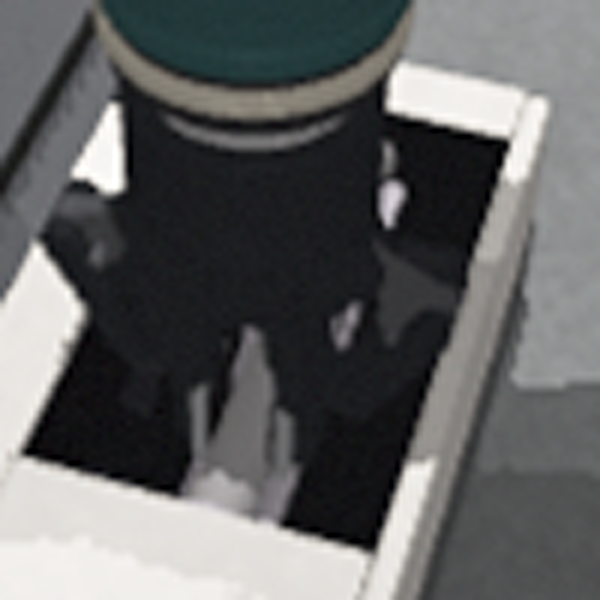

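```bash
python3 -m pendant '[[[0,0,0],[0.8,0,0],1],[[0,0,0],[1,1,0],1],[[0,0,0],[1.2,2.2,0],1],[[0,0,0],[1.3,3.4,0],1],[[0,0,0],[1.5,4.6,0],1],[[0,0,0],[1.7,5.8,0],1],[[0,0,0],[1.8,7,0],1],[[0,0,0],[1.8,7,0],1]]'
python3 -m pendant '[[[0,0,0],[0,0.2,0],1],[[0,0,0],[0.1,0.4,0],1],[[0,0,0],[0.1,0.6,0],1],[[0,0,0],[0.1,0.8,0],1],[[0,0,0],[0.1,0.8,0],1],[[0,0,0],[0.1,0.8,0],1],[[0,0,0],[0.1,0.8,0],1],[[0,0,0],[0.1,0.8,0],1]]'
python3 - <<'E'
from h import *
o=arm.get_obs();print(o['eef_pos'],o['wrist_force'],o['ft_torque'])
E
```

```text
time: 13.7
eef_pos: [0.5077, 0.117, 0.1193]
orientation: [-0.0, 0.758, 0.652, 0.0]
wrist_force: [-0.5, 0.7, -1.5]
opening: 0.0196
time: 14.7
eef_pos: [0.5078, 0.1176, 0.1194]
orientation: [0.0, 0.758, 0.652, 0.0]
wrist_force: [-0.1, -0.3, -0.7]
opening: 0.0198
[0.50782815 0.11764732 0.11938268] [-0.13658485 -0.27853114 -0.66061742] [ 0.02716024 -0.03822793  0.02105101]
```

```bash
for k in 1; do python3 -m pendant '[[[0,0,0],[0,0.2,0],1],[[0,0,0],[0.1,0.4,0],1],[[0,0,0],[0.1,0.6,0],1],[[0,0,0],[0.1,0.8,0],1],[[0,0,0],[0.15,1,0],1],[[0,0,0],[0.15,1,0],1],[[0,0,0],[0.15,1,0],1],[[0,0,0],[0.15,1,0],1]]'; done
```

```text
time: 15.7
eef_pos: [0.508, 0.1187, 0.1194]
orientation: [0.0, 0.758, 0.652, 0.0]
wrist_force: [-0.5, 1.4, -0.8]
opening: 0.0196
```

```bash
python3 -m pendant '[[[0,0,0],[0,0.2,0],1],[[0,0,0],[0.1,0.4,0],1],[[0,0,0],[0.1,0.6,0],1],[[0,0,0],[0.1,0.8,0],1],[[0,0,0],[0.15,1,0],1],[[0,0,0],[0.15,1,0],1],[[0,0,0],[0.15,1,0],1],[[0,0,0],[0.15,1,0],1]]'
```

```text
time: 16.7
eef_pos: [0.5081, 0.1197, 0.1194]
orientation: [0.0, 0.758, 0.652, 0.0]
wrist_force: [0.1, -0.9, -1.8]
opening: 0.0194
```

```bash
python3 -m pendant '[[[0,0,0],[0,0.2,0],1],[[0,0,0],[0.1,0.4,0],1],[[0,0,0],[0.1,0.6,0],1],[[0,0,0],[0.1,0.8,0],1],[[0,0,0],[0.15,1,0],1],[[0,0,0],[0.15,1,0],1],[[0,0,0],[0.15,1,0],1],[[0,0,0],[0.15,1,0],1]]'
```

```text
time: 17.7
eef_pos: [0.5083, 0.1207, 0.1194]
orientation: [-0.0, 0.758, 0.652, -0.0]
wrist_force: [-0.8, -0.0, -1.5]
opening: 0.0199
```

```bash
python3 -m pendant '[[[0,0,0],[0,0.2,0],1],[[0,0,0],[0.1,0.4,0],1],[[0,0,0],[0.1,0.6,0],1],[[0,0,0],[0.1,0.8,0],1],[[0,0,0],[0.15,1,0],1],[[0,0,0],[0.15,1,0],1],[[0,0,0],[0.15,1,0],1],[[0,0,0],[0.15,1,0],1]]'
```

```text
time: 18.7
eef_pos: [0.5084, 0.1217, 0.1194]
orientation: [0.0, 0.758, 0.652, 0.0]
wrist_force: [-0.7, -0.2, -1.9]
opening: 0.0198
```

```bash
python3 -m pendant '[[[0,0,0],[0,0.2,0],1],[[0,0,0],[0.1,0.4,0],1],[[0,0,0],[0.1,0.6,0],1],[[0,0,0],[0.1,0.8,0],1],[[0,0,0],[0.15,1,0],1],[[0,0,0],[0.15,1,0],1],[[0,0,0],[0.15,1,0],1],[[0,0,0],[0.15,1,0],1]]'
```

```text
time: 19.7
eef_pos: [0.5085, 0.1227, 0.1194]
orientation: [-0.0, 0.758, 0.652, 0.0]
wrist_force: [0.2, 0.4, -1.3]
opening: 0.0193
```

```bash
python3 -m pendant '[[[0,0,0],[0,0.2,0],1],[[0,0,0],[0.1,0.4,0],1],[[0,0,0],[0.1,0.6,0],1],[[0,0,0],[0.1,0.8,0],1],[[0,0,0],[0.15,1,0],1],[[0,0,0],[0.15,1,0],1],[[0,0,0],[0.15,1,0],1],[[0,0,0],[0.15,1,0],1]]'
```

```text
time: 20.7
eef_pos: [0.5087, 0.1237, 0.1194]
orientation: [-0.0, 0.758, 0.652, -0.0]
wrist_force: [-0.4, -0.6, -1.3]
opening: 0.0194
```

```bash
python3 -m pendant '[[[0,0,0],[0,0.2,0],1],[[0,0,0],[0.1,0.4,0],1],[[0,0,0],[0.1,0.6,0],1],[[0,0,0],[0.1,0.8,0],1],[[0,0,0],[0.15,1,0],1],[[0,0,0],[0.15,1,0],1],[[0,0,0],[0.15,1,0],1],[[0,0,0],[0.15,1,0],1]]'
```

```text
time: 21.7
eef_pos: [0.5089, 0.1247, 0.1194]
orientation: [0.0, 0.758, 0.652, 0.0]
wrist_force: [-0.1, 0.5, -1.5]
opening: 0.0197
```

```bash
python3 -m pendant '[[[0,0,0],[0,0.2,0],1],[[0,0,0],[0.1,0.4,0],1],[[0,0,0],[0.1,0.6,0],1],[[0,0,0],[0.1,0.8,0],1],[[0,0,0],[0.15,1,0],1],[[0,0,0],[0.15,1,0],1],[[0,0,0],[0.15,1,0],1],[[0,0,0],[0.15,1,0],1]]'
```

```text
time: 22.7
eef_pos: [0.509, 0.1257, 0.1194]
orientation: [0.0, 0.758, 0.652, 0.0]
wrist_force: [0.6, -0.5, -2.4]
opening: 0.02
```

```bash
python3 -m pendant '[[[0,0,0],[0,0.2,0],1],[[0,0,0],[0.1,0.4,0],1],[[0,0,0],[0.1,0.6,0],1],[[0,0,0],[0.1,0.8,0],1],[[0,0,0],[0.15,1,0],1],[[0,0,0],[0.15,1,0],1],[[0,0,0],[0.15,1,0],1],[[0,0,0],[0.15,1,0],1]]'
```

```text
time: 23.7
eef_pos: [0.5091, 0.1266, 0.1194]
orientation: [-0.0, 0.758, 0.652, -0.0]
wrist_force: [0.2, 0.6, -1.0]
opening: 0.0195
```

```bash
python3 -m pendant '[[[0,0,0],[0,0.2,0],1],[[0,0,0],[0.1,0.4,0],1],[[0,0,0],[0.1,0.6,0],1],[[0,0,0],[0.1,0.8,0],1],[[0,0,0],[0.15,1,0],1],[[0,0,0],[0.15,1,0],1],[[0,0,0],[0.15,1,0],1],[[0,0,0],[0.15,1,0],1]]'
```

```text
time: 24.7
eef_pos: [0.5093, 0.1276, 0.1194]
orientation: [0.0, 0.758, 0.652, 0.0]
wrist_force: [0.1, 0.1, -1.4]
opening: 0.0199
```

```bash
python3 -m pendant '[[[0,0,0],[0,0.2,0],1],[[0,0,0],[0.1,0.4,0],1],[[0,0,0],[0.1,0.6,0],1],[[0,0,0],[0.1,0.8,0],1],[[0,0,0],[0.15,1,0],1],[[0,0,0],[0.15,1,0],1],[[0,0,0],[0.15,1,0],1],[[0,0,0],[0.15,1,0],1]]'
```

```text
time: 25.7
eef_pos: [0.5095, 0.1287, 0.1194]
orientation: [0.0, 0.758, 0.652, 0.0]
wrist_force: [0.1, -0.5, -1.3]
opening: 0.0197
```

```bash
python3 -m pendant '[[[0,0,0],[0,0.2,0],1],[[0,0,0],[0.1,0.4,0],1],[[0,0,0],[0.1,0.6,0],1],[[0,0,0],[0.1,0.8,0],1],[[0,0,0],[0.15,1,0],1],[[0,0,0],[0.15,1,0],1],[[0,0,0],[0.15,1,0],1],[[0,0,0],[0.15,1,0],1]]'
```

```text
time: 26.7
eef_pos: [0.5096, 0.1297, 0.1194]
orientation: [-0.0, 0.758, 0.652, 0.0]
wrist_force: [-0.1, 0.4, -0.6]
opening: 0.0199
```

```bash
python3 -m pendant '[[[0,0,0],[0,0.2,0],1],[[0,0,0],[0.1,0.4,0],1],[[0,0,0],[0.1,0.6,0],1],[[0,0,0],[0.1,0.8,0],1],[[0,0,0],[0.15,1,0],1],[[0,0,0],[0.15,1,0],1],[[0,0,0],[0.15,1,0],1],[[0,0,0],[0.15,1,0],1]]'
```

```text
time: 27.7
eef_pos: [0.5098, 0.1306, 0.1194]
orientation: [0.0, 0.758, 0.652, 0.0]
wrist_force: [-0.5, 0.1, -0.7]
opening: 0.0198
```

```bash
python3 -m pendant '[[[0,0,0],[0,0.2,0],1],[[0,0,0],[0.1,0.4,0],1],[[0,0,0],[0.1,0.6,0],1],[[0,0,0],[0.1,0.8,0],1],[[0,0,0],[0.15,1,0],1],[[0,0,0],[0.15,1,0],1],[[0,0,0],[0.15,1,0],1],[[0,0,0],[0.15,1,0],1]]'
```

```text
time: 28.7
eef_pos: [0.5099, 0.1317, 0.1194]
orientation: [0.0, 0.758, 0.652, 0.0]
wrist_force: [-0.6, 0.2, -1.8]
opening: 0.0196
```

```bash
python3 -m pendant '[[[0,0,0],[0,0.2,0],1],[[0,0,0],[0.1,0.4,0],1],[[0,0,0],[0.1,0.6,0],1],[[0,0,0],[0.1,0.8,0],1],[[0,0,0],[0.15,1,0],1],[[0,0,0],[0.15,1,0],1],[[0,0,0],[0.15,1,0],1],[[0,0,0],[0.15,1,0],1]]'
```

```text
time: 29.7
eef_pos: [0.5101, 0.1327, 0.1194]
orientation: [0.0, 0.758, 0.652, 0.0]
wrist_force: [-0.6, 0.2, -1.5]
opening: 0.0197
```

```bash
python3 -m pendant '[[[0,0,0],[0,0.2,0],1],[[0,0,0],[0.1,0.4,0],1],[[0,0,0],[0.1,0.6,0],1],[[0,0,0],[0.1,0.8,0],1],[[0,0,0],[0.15,1,0],1],[[0,0,0],[0.15,1,0],1],[[0,0,0],[0.15,1,0],1],[[0,0,0],[0.15,1,0],1]]'
```

```text
time: 30.7
eef_pos: [0.5101, 0.1334, 0.1194]
orientation: [0.0, 0.758, 0.652, -0.0]
wrist_force: [-0.3, -5.5, -1.6]
opening: 0.0199
```

```bash
python3 -m pendant '[[[0,0,0],[0,0,0],1],[[0,0,0],[0,0,0],1],[[0,0,0],[0,0,0],1],[[0,0,0],[0,0,0],1],[[0,0,0],[0,0,0],1],[[0,0,0],[0,0,0],1],[[0,0,0],[0,0,0],1],[[0,0,0],[0,0,0],1]]'
```

```text
time: 31.7
eef_pos: [0.5102, 0.1334, 0.1194]
orientation: [0.0, 0.758, 0.652, -0.0]
wrist_force: [-1.0, -6.0, -1.4]
opening: 0.02
```

```bash
python3 -m pendant '[[[0,0,0],[0,0,-0.2],1],[[0,0,0],[0,0,-0.4],1],[[0,0,0],[0,0,-0.5],1],[[0,0,0],[0,0,-0.5],1],[[0,0,0],[0,0,-0.5],1],[[0,0,0],[0,0,-0.5],1],[[0,0,0],[0,0,-0.5],1],[[0,0,0],[0,0,-0.5],1]]'
```

```text
time: 32.7
eef_pos: [0.5102, 0.1334, 0.1192]
orientation: [0.0, 0.758, 0.652, -0.0]
wrist_force: [-2.2, -5.1, 4.2]
opening: 0.0194
```

```bash
python3 -m pendant '[[[0,0,0],[0,0,-0.3],0.4],[[0,0,0],[0,0,-0.2],0.3],[[0,0,0],[0,0,0],0.1],[[0,0,0],[0,0,0],-0.1],[[0,0,0],[0,0,0],-0.2],[[0,0,0],[0,0,0],-0.2],[[0,0,0],[0,0,0],-0.2],[[0,0,0],[0,0,0],-0.2]]'
python3 - <<'E'
from h import *
o=arm.get_obs();print(o['eef_pos'],o['wrist_force'],o['ft_torque'])
snap('side','s8.png')
i=cv2.imread('pics/s8.png');b=i[180:280,210:310]
cv2.imwrite('pics/c11.png',cv2.resize(b,(600,600),interpolation=cv2.INTER_CUBIC))
E
```

```text
time: 33.7
eef_pos: [0.5102, 0.1336, 0.1189]
orientation: [0.0, 0.758, 0.652, -0.0]
wrist_force: [-0.8, 0.5, 0.2]
opening: 0.0514
[0.51021255 0.13363076 0.11888229] [-0.75064809  0.45560273  0.17821673] [0.04642828 0.05308363 0.0048985 ]
```

View pics/c11.png

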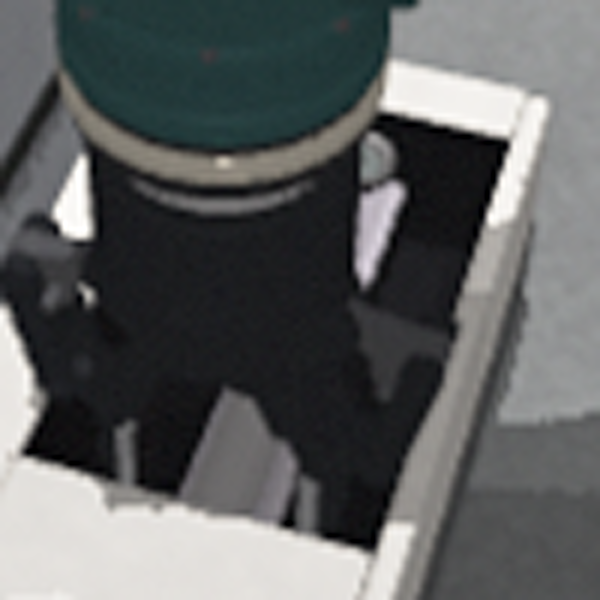

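```bash
python3 -m pendant '[[[0,0,0],[0,0,15],-0.2],[[0,0,0],[0,0,45],-0.2],[[0,0,0],[0,0,90],-0.2],[[0,0,0],[0,0,140],0.2],[[0,0,0],[0,0,190],0.6],[[0,0,0],[0,0,211],1],[[0,0,0],[20,-10,211],1],[[0,0,0],[50,-25,211],1]]'
python3 - <<'E'
from h import *
o=arm.get_obs();print(o['eef_pos'],o['wrist_force'])
snap('side','s9.png')
i=cv2.imread('pics/s9.png')
cv2.imwrite('pics/c12.png',cv2.resize(i[60:290,90:340],(750,690),interpolation=cv2.INTER_CUBIC)[:600])
cv2.imwrite('pics/c12b.png',cv2.resize(i[195:275,225:305],(600,600),interpolation=cv2.INTER_CUBIC))
for n in ('lid_edge',): print([(round(d['p'],2),w('side',d['at']).round(4).tolist()) for d in arm.pinpoint('side',n)[:5]])
E
```

```text
time: 34.75
eef_pos: [0.5605, 0.1087, 0.3306]
orientation: [0.0, 0.758, 0.652, 0.0]
wrist_force: [0.8, 0.0, 0.8]
opening: -0.0
[0.56049448 0.10868406 0.33061189] [0.82995585 0.04572831 0.84968492]
[(0.76, [0.6592, 0.0482, 0.2686])]
```

View pics/c12.png

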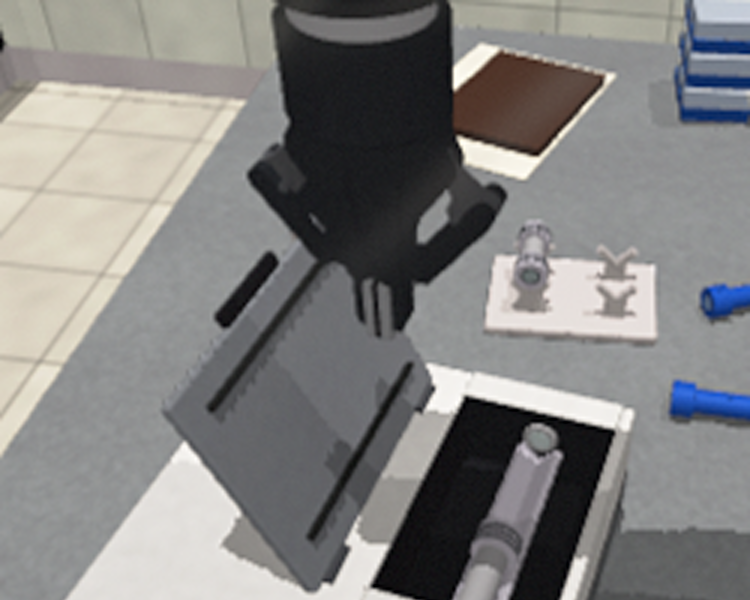

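View pics/c12b.png

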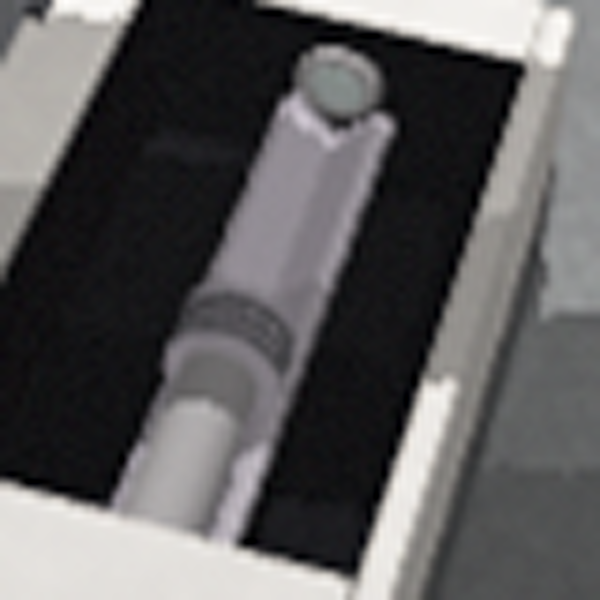

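```bash
python3 -m pendant '[[[0,0,10],[30,-14,5],1],[[0,0,20],[60,-28,5],1],[[0,0,30],[90,-42,5],1],[[0,0,40],[120,-56,5],1],[[0,0,50],[142,-69,5],1],[[0,0,60],[142,-69,5],1],[[0,0,70],[142,-69,5],1],[[0,0,80],[142,-69,5],1]]'
python3 - <<'E'
from h import *
o=arm.get_obs();print(o['eef_pos'],o['joint_pos'],o['wrist_force'])
snap('side','s10.png')
i=cv2.imread('pics/s10.png')
cv2.imwrite('pics/c13.png',cv2.resize(i[60:290,90:340],(750,690),interpolation=cv2.INTER_CUBIC)[:600])
E
```

```text
time: 35.85
eef_pos: [0.702, 0.0399, 0.3348]
orientation: [-0.0, 0.159, 0.987, 0.0]
wrist_force: [-0.5, 0.1, 0.0]
opening: -0.0003
[0.70201235 0.03986085 0.33479655] [-5.90484193e-02  6.26877401e-01  7.81582394e-01  1.72588566e+00
  7.59513077e-05  2.59888754e-01] [-0.45639434  0.14345856  0.01686977]
```

View pics/c13.png

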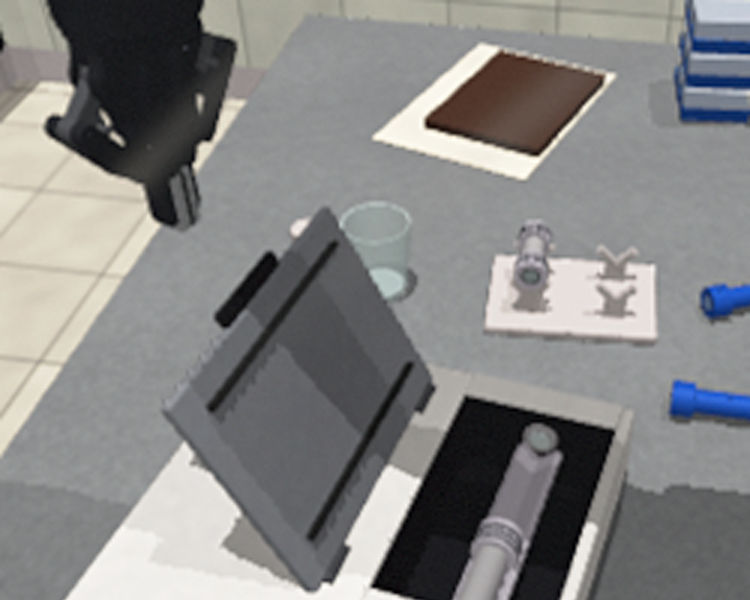

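```bash
python3 -m pendant '[[[0,0,8],[0,0,-30],1],[[0,0,8],[0,0,-60],1],[[0,0,8],[0,0,-67],1],[[0,0,8],[0,0,-67],1],[[0,0,8],[-10,1.5,-67],1],[[0,0,8],[-20,3,-67],1],[[0,0,8],[-35,5,-67],1],[[0,0,8],[-50,7.5,-67],1]]'
python3 - <<'E'
from h import *
o=arm.get_obs();print(o['eef_pos'],o['wrist_force'])
snap('side','s11.png')
i=cv2.imread('pics/s11.png')
cv2.imwrite('pics/c14.png',cv2.resize(i[60:290,90:340],(750,690),interpolation=cv2.INTER_CUBIC)[:600])
E
```

```text
time: 36.9
eef_pos: [0.6546, 0.0467, 0.2718]
orientation: [0.005, 0.093, 0.996, -0.0]
wrist_force: [16.0, -5.0, 39.2]
opening: -0.0001
[0.65459135 0.04673514 0.2717724 ] [16.00933824 -4.98771946 39.18058642]
```

View pics/c14.png

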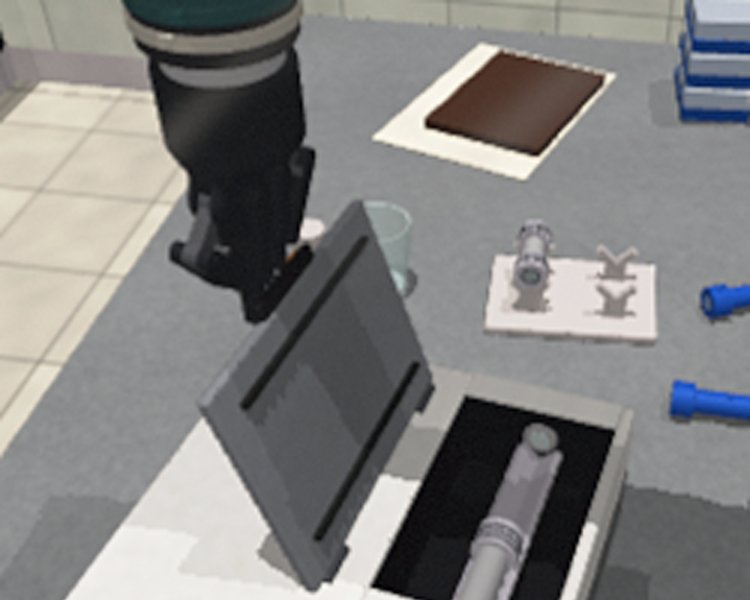

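```bash
python3 -m pendant '[[[0,0,0],[3,0,8],1],[[0,0,0],[3,0,18],1],[[0,0,0],[3,0,18],1],[[0,0,0],[0,0,18],1],[[0,0,0],[-10,1.5,18],1],[[0,0,0],[-20,3,18],1],[[0,0,0],[-25,4,18],1],[[0,0,0],[-25,4,18],1]]'
python3 - <<'E'
from h import *
o=arm.get_obs();print(o['eef_pos'],o['wrist_force'])
snap('side','s12.png')
i=cv2.imread('pics/s12.png')
cv2.imwrite('pics/c15.png',cv2.resize(i[60:290,90:340],(750,690),interpolation=cv2.INTER_CUBIC)[:600])
E
```

```text
time: 37.95
eef_pos: [0.6266, 0.0513, 0.2861]
orientation: [-0.0, 0.092, 0.996, 0.0]
wrist_force: [1.4, -0.2, 0.2]
opening: 0.0004
[0.62660921 0.05130926 0.28607416] [ 1.42725977 -0.21998808  0.20299642]
```

View pics/c15.png

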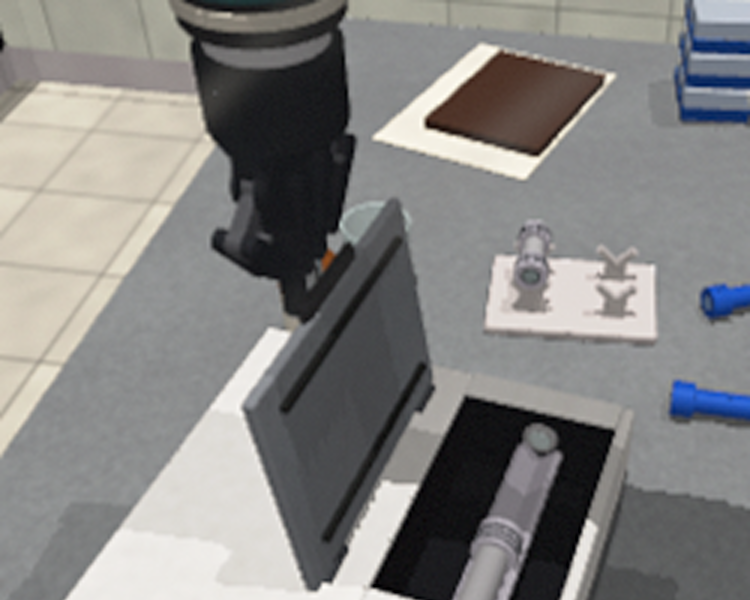

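```bash
python3 -m pendant '[[[0,0,0],[-12,2,0],1],[[0,0,0],[-24,4,0],1],[[0,0,0],[-36,5.5,0],1],[[0,0,0],[-48,7,-2],1],[[0,0,0],[-60,9,-5],1],[[0,0,0],[-72,11,-8],1],[[0,0,0],[-84,13,-12],1],[[0,0,0],[-96,14.5,-16],1]]'
python3 - <<'E'
from h import *
o=arm.get_obs();print(o['eef_pos'],o['wrist_force'])
snap('side','s13.png')
i=cv2.imread('pics/s13.png')
cv2.imwrite('pics/c16.png',cv2.resize(i[60:290,90:340],(750,690),interpolation=cv2.INTER_CUBIC)[:600])
E
```

```text
time: 39.0
eef_pos: [0.53, 0.0658, 0.2698]
orientation: [-0.0, 0.092, 0.996, 0.0]
wrist_force: [0.4, 1.1, 0.4]
opening: 0.0001
[0.53003587 0.06583403 0.26980821] [0.39911863 1.06739198 0.43730236]
```

View pics/c16.png

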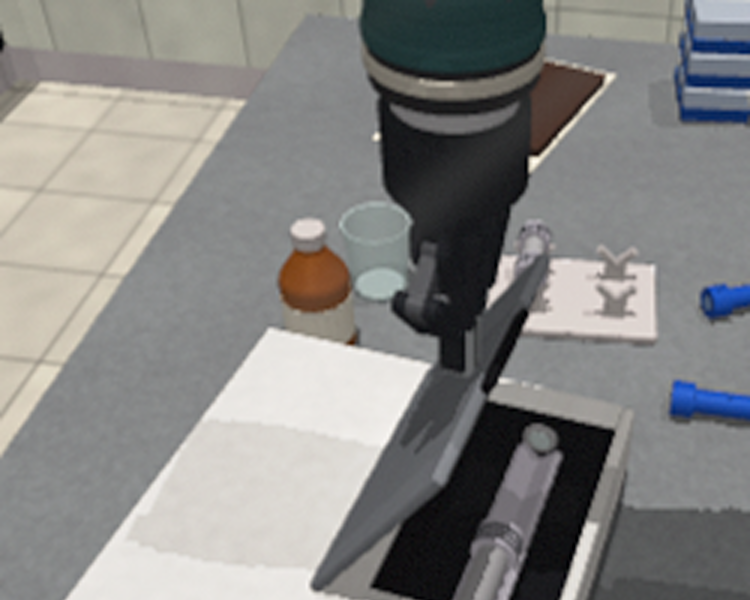

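```bash
python3 -m pendant '[[[0,0,0],[-10,1.5,-3],1],[[0,0,0],[-20,3,-5],1],[[0,0,0],[-30,4.5,-6],1],[[0,0,0],[-30,4.5,-3],1],[[0,0,0],[-30,4.5,20],1],[[0,0,0],[-30,4.5,50],1],[[0,0,0],[-30,4.5,80],1],[[0,0,0],[-30,4.5,80],1]]'
python3 - <<'E'
from h import *
o=arm.get_obs();print(o['eef_pos'],o['wrist_force'])
snap('side','s14.png')
i=cv2.imread('pics/s14.png')
cv2.imwrite('pics/c17.png',cv2.resize(i[60:290,90:340],(750,690),interpolation=cv2.INTER_CUBIC)[:600])
E
```

```text
time: 40.05
eef_pos: [0.5021, 0.0701, 0.3517]
orientation: [0.002, 0.092, 0.996, 0.0]
wrist_force: [0.3, 0.4, -0.2]
opening: 0.0001
[0.50213702 0.07010275 0.35173408] [ 0.28805657  0.41284245 -0.2370036 ]
```

View pics/c17.png

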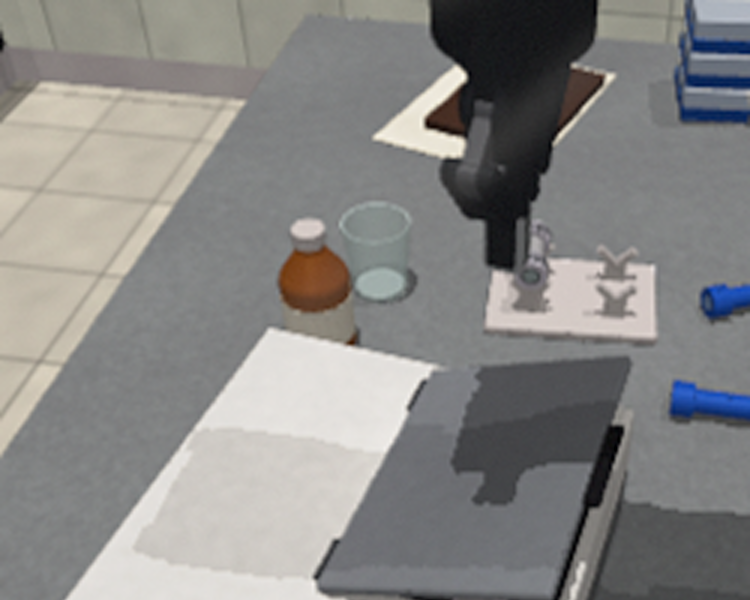

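Sinking shut by itself; I wait, moving clear.

```bash
python3 -m pendant '[[[0,0,0],[-20,-10,0],1],[[0,0,0],[-60,-40,0],1],[[0,0,0],[-90,-80,0],1],[[0,0,0],[-110,-120,0],1],[[0,0,0],[-120,-160,0],1],[[0,0,0],[-120,-180,0],1],[[0,0,0],[-120,-180,0],1],[[0,0,0],[-120,-180,0],1]]'
python3 -m pendant '[[[0,0,0],[0,0,0],1],[[0,0,0],[0,0,0],1],[[0,0,0],[0,0,0],1],[[0,0,0],[0,0,0],1],[[0,0,0],[0,0,0],1],[[0,0,0],[0,0,0],1],[[0,0,0],[0,0,0],1],[[0,0,0],[0,0,0],1]]'
python3 -m pendant '[[[0,0,0],[0,0,0],1],[[0,0,0],[0,0,0],1],[[0,0,0],[0,0,0],1],[[0,0,0],[0,0,0],1],[[0,0,0],[0,0,0],1],[[0,0,0],[0,0,0],1],[[0,0,0],[0,0,0],1],[[0,0,0],[0,0,0],1]]'
python3 - <<'E'
from h import *
snap('side','s15.png');snap('top','t15.png')
i=cv2.imread('pics/s15.png');j=cv2.imread('pics/t15.png')
cv2.imwrite('pics/c18.png',cv2.resize(i[60:290,90:340],(652,600),interpolation=cv2.INTER_CUBIC))
cv2.imwrite('pics/c19.png',cv2.resize(j[90:290,70:370],(800,533),interpolation=cv2.INTER_CUBIC))
for c in('side','top'):
 for n in('lid_edge','reagent_bottle','beaker','short_tube'): print(c,n,[(round(d['p'],2),w(c,d['at']).round(3).tolist()) for d in arm.pinpoint(c,n)[:2]])
E
```

```text
time: 41.1
eef_pos: [0.3811, -0.1093, 0.3494]
orientation: [-0.0, 0.092, 0.996, 0.0]
wrist_force: [-0.2, 0.1, 0.3]
opening: 0.0001
time: 42.1
eef_pos: [0.3812, -0.1099, 0.3499]
orientation: [0.0, 0.092, 0.996, -0.0]
wrist_force: [-0.3, -1.2, -0.9]
opening: 0.0001
time: 43.1
eef_pos: [0.3812, -0.1098, 0.3499]
orientation: [0.0, 0.092, 0.996, 0.0]
wrist_force: [0.0, 0.3, -0.4]
opening: 0.0002
side lid_edge [(0.58, [0.427, 0.083, 0.138])]
side reagent_bottle [(0.55, [0.722, -0.214, 0.001]), (0.32, [0.427, 0.08, 0.137])]
side beaker [(0.92, [0.68, -0.312, 0.002])]
side short_tube [(0.68, [0.525, -0.316, 0.059])]
top lid_edge [(0.91, [0.433, 0.083, 0.134]), (0.21, [0.584, 0.06, 0.127])]
top reagent_bottle [(0.57, [0.723, -0.212, 0.003])]
top beaker [(0.81, [0.684, -0.311, 0.004])]
top short_tube []
```

View pics/c18.png

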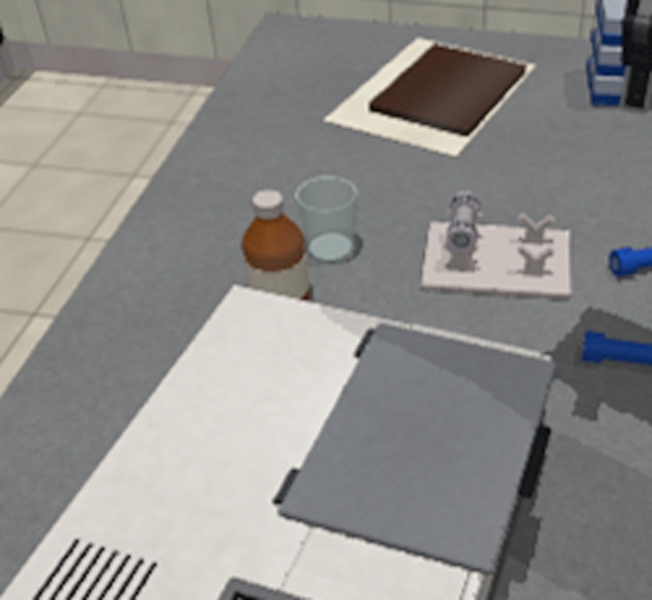

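View pics/c19.png

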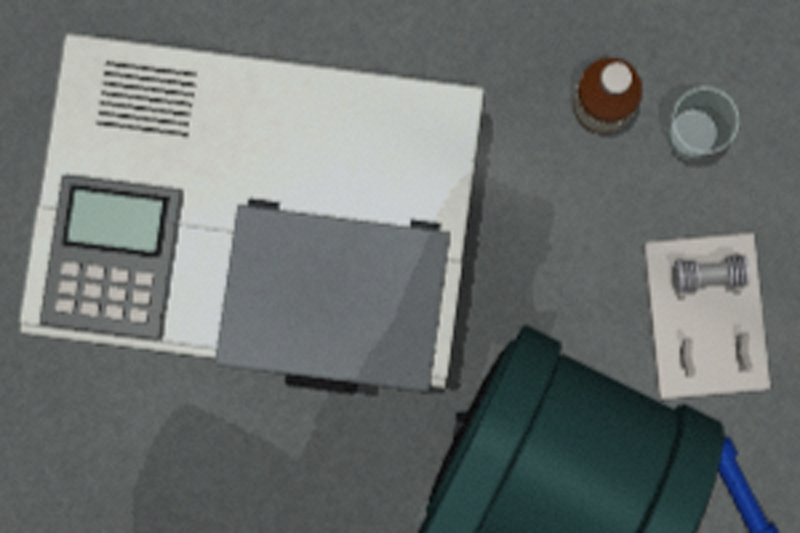

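```bash
python3 -m pendant '[[[0,0,0],[0,0,0],1],[[0,0,0],[0,0,0],1],[[0,0,0],[0,0,0],1],[[0,0,0],[0,0,0],1],[[0,0,0],[0,0,0],1],[[0,0,0],[0,0,0],1],[[0,0,0],[0,0,0],1],[[0,0,0],[0,0,0],1]]'
python3 - <<'E'
from h import *
snap('side','s16.png')
a=cv2.GaussianBlur(cv2.imread('pics/s15.png'),(5,5),0)[180:300,150:310].astype(int);b=cv2.GaussianBlur(cv2.imread('pics/s16.png'),(5,5),0)[180:300,150:310].astype(int)
print(abs(a-b).max(),abs(a-b).mean())
print([(round(d['p'],2),w('side',d['at']).round(3).tolist()) for d in arm.pinpoint('side','lid_edge')[:2]])
print(arm.hand_in())
E
```

```text
time: 44.6
eef_pos: [0.3812, -0.1098, 0.3499]
orientation: [-0.0, 0.092, 0.996, 0.0]
wrist_force: [0.1, -0.3, 0.1]
opening: 0.0002
2 0.20713541666666666
[(0.59, [0.427, 0.084, 0.139])]
the job is handed in; nothing more can be done
None
```

I moved the longer tube from the rest into the trough and slid it in under the shroud until its end touched the stop. I kept 5–6 N on the stop for about 2 s, let go, and closed the lid. The job was handed in at about 45 s.

**Last checks**
- **Lid:** it lies flat, with the edge found at 0.134–0.139 m high. It did not move between the last two pictures, about 1.4 s apart.
- **Short tube, bottle and beaker:** the networks found each within a few mm of where it was in the first pictures. The top camera missed the short tube, which was visible in the picture; the side camera found it.
- **Robot:** it stands clear and touches nothing, with the wrist force near zero.

**What went less well or was not confirmed**
- **Lid push:** on the first push the gripper came down too low and caught on the lid's lip, and the end-of-call reading was about 42 N (39 N of it upward). I raised it 18 mm and finished with 1–2 N. The peak during that push, and whether the gripper's body or only its fingers touched, is not known.
- **Tube touching the stop:** after letting go I saw the tube lying in the trough, but its end is hidden under the shroud. That it is still touching the stop rests on the force felt before release.
- **Sliding:** for the last stretch before the stop the gripper carried nearly all of the tube's weight, so it barely rubbed along the trough. I set it down on the trough before letting go.

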